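# Set the code wheels and unlock the parts locker

## Task

Unlock the parts locker: roll the number wheels until, from left to right, they show 4 - 2 - 3 centred at the index marks; the middle wheel already shows its 2, so do not disturb it. Press on the wheels gently. Only when the whole code is set, slide the bolt knob fully to the right, with the code still showing, and leave the things lying around where they are.

Things in the scene. Friction and masses are not known exactly. Their poses are not given: they have to be found in the camera images.
- locker: Grey steel bench locker, 300 mm wide (its y), fixed wherever it stands. Origin: at bench height straight under the wheels' common axle line, at mid width. Its x points from the robot side into the locker, y to the left as seen from the robot, z up. A sloping lock panel at its front carries, from left to right, three black number wheels and a steel bolt knob; the cabinet overhangs them.
- panel (a point): Point on the lock panel's surface at mid width, 12 mm out from the wheels' axle line (axes: the locker's). The panel's outward normal leans 35 degrees from vertical towards the robot side: n = (-0.574, 0, 0.819) in the locker frame; 'up the slope' is (0.819, 0, 0.574). The panel reaches about 70 mm down and 60 mm up the slope from here.
- overhang (a point): Middle of the lower front edge of the overhanging cabinet, 127 mm over the bench, straight above the axle line; its front face rises from here to 225 mm. A gripper coming straight down onto the wheels strikes it: tilt the tool towards the robot side, about along the panel's normal (30 to 45 degrees). Axes: the locker's.
- wheel_left_axle (a point): Centre of the left wheel: 95 mm left of the locker's middle, 62 mm over the bench; axes are the locker's and do not turn. Smooth black cylinder, axle along locker y, radius 28 mm, 20 mm wide, 16 mm of it proud of the panel; wheels 50 mm apart. One to six white pips every 60 degrees round the rim; white index marks on the panel show the reading place, the rim point farthest out along n.
- wheel_left (a joint): Turn of the left wheel, rad: number k is centred at the index marks at (k-1) x 1.047; stops at -0.3 and 5.54. Rolling the exposed rim up the slope makes it grow. No clicks: steady friction, about 1.8 N at the rim; it stays where left. Press a closed fingertip on the rim with 5 to 20 N and stroke along the slope, repeatedly; it may slip. More than 60 N would break the lock.
- wheel_mid_axle (a point): Centre of the middle wheel: 45 mm left of the locker's middle, 62 mm over the bench; axes are the locker's and do not turn. Smooth black cylinder, axle along locker y, radius 28 mm, 20 mm wide, 16 mm of it proud of the panel; wheels 50 mm apart. One to six white pips every 60 degrees round the rim; white index marks on the panel show the reading place, the rim point farthest out along n.
- wheel_mid (a joint): Turn of the middle wheel, rad: number k is centred at the index marks at (k-1) x 1.047; stops at -0.3 and 5.54. Rolling the exposed rim up the slope makes it grow. No clicks: steady friction, about 1.8 N at the rim; it stays where left. Press a closed fingertip on the rim with 5 to 20 N and stroke along the slope, repeatedly; it may slip. More than 60 N would break the lock.
- wheel_right_axle (a point): Centre of the right wheel: 5 mm right of the locker's middle, 62 mm over the bench; axes are the locker's and do not turn. Smooth black cylinder, axle along locker y, radius 28 mm, 20 mm wide, 16 mm of it proud of the panel; wheels 50 mm apart. One to six white pips every 60 degrees round the rim; white index marks on the panel show the reading place, the rim point farthest out along n.
- wheel_right (a joint): Turn of the right wheel, rad: number k is centred at the index marks at (k-1) x 1.047; stops at -0.3 and 5.54. Rolling the exposed rim up the slope makes it grow. No clicks: steady friction, about 1.8 N at the rim; it stays where left. Press a closed fingertip on the rim with 5 to 20 N and stroke along the slope, repeatedly; it may slip. More than 60 N would break the lock.
- bolt_knob (a point): Centre of the steel bolt knob on the panel: a block 14 mm wide (locker y), 24 mm along the slope, 22 mm tall along n. Its centre is 24.5 mm from the axle line along n, level with the wheels along the slope. Locked, it is 65 mm right of the locker's middle, 43 mm free between it and the right wheel; it slides to the right (locker -y). Axes: the locker's.
- bolt (a joint): Slide of the bolt, m: 0 locked, 0.040 fully drawn to the right (end stop). Friction about 2.5 N; stays where it is left.
- injector_a: Bystander, leave alone: fuel injector, a steel and black cylinder 100 mm long, 30 mm tall, lying in front of the lock panel. Origin at its underside.
- injector_b: Bystander, leave alone: a like injector (100 mm long), lying on the bench. Origin at its underside.
- injector_c: Bystander, leave alone: a like injector (100 mm long), lying on the bench. Origin at its underside.
- bearing: Bystander, leave alone: steel ring bearing, 52 mm across, 16 mm tall, lying in front of the lock panel. Origin at its underside.
- spray_can: Bystander, leave alone: round can 58 mm across, 160 mm tall, standing at the locker's left side. Origin at its underside.
- wrench: Bystander, leave alone: wrench 180 mm long, lying on the bench. Origin at its underside.
- nut_bin: Bystander, leave alone: red open bin 110 x 80 x 50 mm. Origin at its underside.

How it is judged:
By the outcome, as a careful person would: the job done as asked, in the order asked, and still so for the second after the job is handed in, with the robot touching nothing.
It also fails if it takes over 67 s, if anything falls off the work surface, if the arm or the gripper's body presses on something with over 40 N, if the wrist force passes 120 N, or if a joint passes its speed limit or range.

## Robot

A 6-joint arm with a two-finger parallel gripper is mounted at the origin on the work surface. World frame = base frame: x ahead of the robot, y to its left, z up, the work surface at z = 0. Lengths are in m, angles in rad, forces in N, time in s.
With the tool pointing down it reaches from about 0.3 to 1 m from the base axis. Payload 5.1 kg.
Tool frame: the origin (TCP) lies midway between the tips of the shut fingers; the grasp point (between the pads) lies 19 mm behind it; z points along the fingers, y is the direction in which the jaws open and shut (so a half turn about z gives the same grasp; the last joint's range is limited). The gripper opens to 95 mm and grips with 3 to 60 N. Pads are 20 mm wide; open, the fingers measure 119 mm over their backs; the gripper's body (75 mm by 180 mm) begins 59 mm behind the grasp point.
Start: joints at [1.038, 0.124, 1.65, -0, 1.367, -0.083], TCP at [0.283, 0.585, 0.215] pointing down, gripper open.
Joint ranges: [-2.61, 2.61], [-1.02, 2.33], [0.03, 2.71], [-1.35, 4.49], [0.32, 2.68], [-2.91, 2.91]. Speed limits (rad/s): [2.57, 2.57, 3.14, 3.14, 3.14, 3.14].

## Interface

Orientations are given as a 3x3 rotation matrix whose columns are the frame's x, y, z axes.
In Python, from cell import arm gives the robot as it stands.
- The arm moves only by the shell command python3 -m pendant 'ROWS' [FORCE]. ROWS is JSON, a list of rows, each a list of 7 numbers: the shift along the tool's x, y, z normalised to -1 to 1, where 1 is 100 mm, then the turn, a rotation vector about the tool's x, y, z normalised to -1 to 1, where 1 is 60 degrees, then the opening, from 0 (shut) to 1 (fully open). In form: [[x, y, z, ax, ay, az, grip], ...]. A call has 1 to 12 rows; each row is the pose to reach, as a shift and turn from the pose commanded when the call began, along the tool's axes at that moment; what a row does not reach only later rows make up. A row lasts 1/10 s, in which the tool goes at most 50 mm and 8.59 degrees, less where a joint would pass 70% of its speed; a pose out of reach is approached as far as the arm can. A call with a number of a shift or a turn outside -1 to 1 is refused whole. A call with a gripper value outside its range is refused whole. The fingers move at their own pace and stop on an object; FORCE is the grip in N (left out, the last holds). Time passes only in rows, so rows that repeat a pose let the fingers close. It gives the time, the measured TCP pose, the force and the opening at its end, in the units of the state.
- arm.observe(): the state, without advancing time (a new reading comes with each control period).
- arm.read_camera(name): name is "scene" or "top"; returns a dict with "img" (384x512x3 uint8, blue, green, red), "K" (3x3 intrinsics, pixels), "world_to_cam" (4x4, takes a point from world to camera coordinates). Camera axes: x right, y up, looking along -z (the intrinsics and any distortion apply to the point x, -y, -z); pixel columns grow to the right and rows downward; lengths in m; the calibration is good to about 2 mm. A picture is of the moment at which its call begins. There is no depth.
- arm.sign_off(): hands the job in, once; it reports no verdict.
Trained networks look in the newest picture that a camera, given by its name, has taken for a name from the list of things; names that differ only in an ending like _2 or _b are one class to them, and where a whole thing is asked for, a point or a joint stands for the part that bears it (a point fixed in the world has none). Each returns a list of dicts, best first, with "confidence" (0 to 1); they miss things now and then, are a little off and sometimes report something else, mostly with a low value. They report only what shows in the picture. A call takes as long as a camera call.
- arm.regions_of(camera, label): "mask" (384x512 bool, what is visible of it) and "extent" ([centre column, centre row, width, height] in pixels, round what is visible of it).
- arm.place_of(camera, label): "centre" ([row, column] in pixels: a listed point, or the origin of a listed thing).
The state is a dict: "time_s": time; "q": joint angles; "joint_velocities": joint speeds; "effort": joint torques, N m; "eef_pos": TCP position; "ee_rot": TCP orientation; "contact_force": force on the tool from outside, world axes, zero at the start; "moment": the same for the moment, N m; "width": finger opening in m.
Only numpy, scipy, OpenCV 4.12 (cv2) and the standard library are available. Lean on these libraries where they do the work, as an engineer would, in place of code of your own. Each camera call takes 0.05 s, during which the arm holds its last target.

## Working session

There is one attempt and no reset: what is moved stays moved. The work goes in short steps, Python scripts to look and compute and a shell command to move; the robot and the scene stay as the last step left them, time stands still between calls to the robot, and variables do not carry over. Pictures are saved under pics/ and viewed, and the job is handed in when it is done.

```bash
mkdir -p pics; ls; python3 - <<'E'
from cell import arm
import cv2,numpy as np
for c in ("scene","top"):
    r=arm.read_camera(c); cv2.imwrite(f"pics/{c}0.png",cv2.resize(r["img"],(800,600),interpolation=cv2.INTER_CUBIC))
    print(c,r["K"],r["world_to_cam"])
    for l in ("locker","panel","overhang","wheel_left_axle","wheel_mid_axle","wheel_right_axle","bolt_knob","injector_a","bearing","spray_can","nut_bin"):
        print(l,[(np.round(d["centre"],1).tolist(),round(d["confidence"],2)) for d in arm.place_of(c,l)][:4])
o=arm.observe();print({k:np.round(v,3).tolist() for k,v in o.items()})
E
```

```text
pics
scene [[377.79094291   0.         253.01425991]
 [  0.         377.79094291 194.01025059]
 [  0.           0.           1.        ]] [[-0.77295797  0.63445529 -0.00157122  0.37278601]
 [-0.60212886 -0.73278969  0.31695443  0.27845018]
 [ 0.19994204  0.24593853  0.94843946 -1.23573978]
 [ 0.          0.          0.          1.        ]]
locker [([219.2, 232.4], 0.89), ([215.9, 234.4], 0.39)]
panel [([211.9, 238.4], 0.85)]
overhang [([208.5, 232.7], 0.63)]
wheel_left_axle [([247.7, 251.4], 0.85)]
wheel_mid_axle [([228.3, 240.0], 0.84), ([95.5, 156.1], 0.32)]
wheel_right_axle [([214.4, 229.8], 0.76)]
bolt_knob [([221.7, 234.0], 0.72), ([195.6, 225.4], 0.55)]
injector_a [([197.9, 333.4], 0.52), ([210.3, 282.1], 0.49), ([109.4, 225.8], 0.47)]
bearing [([189.9, 260.2], 0.73), ([222.5, 236.0], 0.5), ([303.6, 241.5], 0.5)]
spray_can [([303.5, 241.3], 0.67), ([321.2, 357.9], 0.42)]
nut_bin [([318.3, 355.6], 0.88)]
top [[435.86764815   0.         260.83589325]
 [  0.         435.86764815 190.92523401]
 [  0.           0.           1.        ]] [[-0.01652572 -0.99975822 -0.01450554  0.0058
[... 329 characters left out ...]
id_axle [([175.0, 239.3], 0.72)]
wheel_right_axle [([177.5, 252.8], 0.57), ([265.5, 215.2], 0.46)]
bolt_knob [([181.2, 272.2], 0.48)]
injector_a [([264.2, 211.3], 0.58), ([220.3, 231.5], 0.48), ([248.0, 347.1], 0.48)]
bearing [([218.8, 265.7], 0.5)]
spray_can [([145.3, 191.8], 0.69)]
nut_bin [([209.1, 127.5], 0.88)]
{'time_s': 1.2, 'q': [1.038, 0.124, 1.65, -0.0, 1.368, -0.083], 'joint_velocities': [0.001, -0.0, 0.0, 0.0, 0.002, -0.001], 'effort': [-0.001, -41.759, -36.022, 0.078, 0.043, -0.0], 'eef_pos': [0.283, 0.585, 0.215], 'ee_rot': [[-0.901, 0.435, 0.0], [0.435, 0.901, -0.0], [-0.0, -0.0, -1.0]], 'contact_force': [0.339, -0.46, 0.002], 'moment': [-0.024, 0.002, -0.007], 'width': 0.095}
```

View pics/scene0.png

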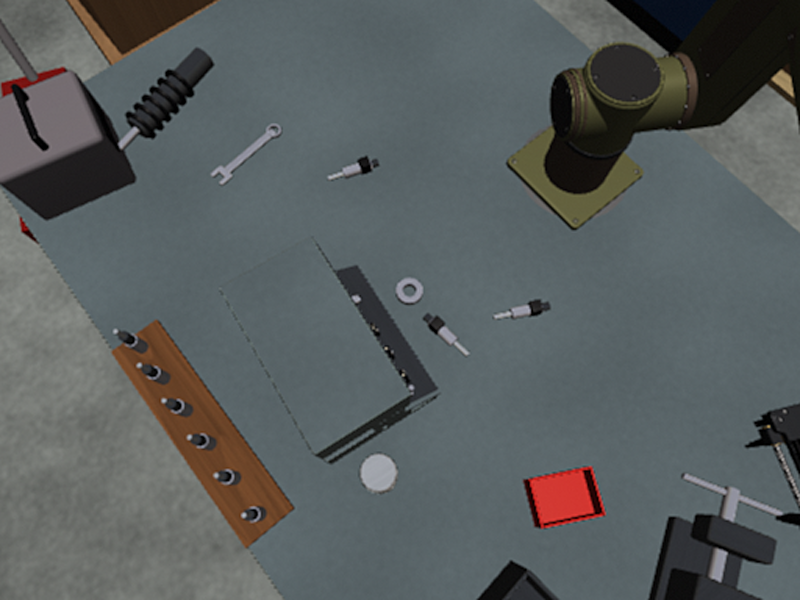

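View pics/top0.png

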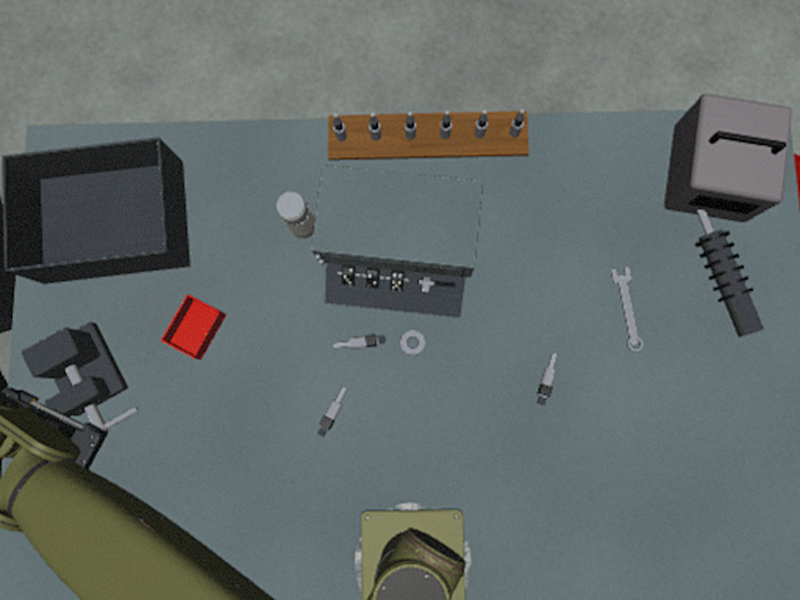

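The top view shows the locker, slightly yawed, with the wheels at (347–397, 277) and the knob at (428, 284) in the enlarged picture. An injector and a bearing lie in front of it. I'll zoom in and fit the pose.

```bash
cat > h.py <<'E'
from cell import arm
import cv2,numpy as np
from scipy.optimize import least_squares
n=np.array([-.5736,0,.8192]); u=np.array([.8192,0,.5736])
def proj(r,P):
    P=np.atleast_2d(P); c=P@r["world_to_cam"][:3,:3].T+r["world_to_cam"][:3,3]
    return np.c_[r["K"][0,2]+r["K"][0,0]*c[:,0]/-c[:,2], r["K"][1,2]-r["K"][1,1]*c[:,1]/-c[:,2]]
def L2W(p,P):
    c,s=np.cos(p[2]),np.sin(p[2]); P=np.atleast_2d(P)
    return np.c_[p[0]+c*P[:,0]-s*P[:,1], p[1]+s*P[:,0]+c*P[:,1], P[:,2]]
A=np.array([0,0,.062])
PTS={"locker":[0,0,0],"panel":A+.012*n,"overhang":[0,0,.127],"wheel_left_axle":[0,.095,.062],"wheel_mid_axle":[0,.045,.062],"wheel_right_axle":[0,-.005,.062],"bolt_knob":A+.0245*n+[0,-.065,0]}
def crop(img,x0,y0,x1,y1,f,name):
    cv2.imwrite(name,cv2.resize(img[y0:y1,x0:x1],None,fx=f,fy=f,interpolation=cv2.INTER_CUBIC))
E
python3 - <<'E'
from h import *
r=arm.read_camera("top")
ob={}
for l in PTS:
    d=arm.place_of("top",l)
    if d: ob[l]=(np.array(d[0]["centre"])[::-1],d[0]["confidence"])
def f(p): return np.concatenate([(proj(r,L2W(p,PTS[l]))[0]-ob[l][0]) for l in ob])
s=least_squares(f,[.6,0,0],loss="soft_l1"); print(s.x, np.degrees(s.x[2])); print(np.round(s.fun.reshape(-1,2),1))
im=r["img"].copy()
crop(im,190,150,310,240,6.5,"pics/top1.png")
p=s.x
big=cv2.resize(im[150:240,190:310],None,fx=6.5,fy=6.5,interpolation=cv2.INTER_CUBIC)
def dr(P,c):
    q=(proj(r,L2W(p,P))-[190,150]+.5)*6.5
    cv2.polylines(big,[np.int32(q)],True,c,1)
for y in(.095,.045,-.005):
    c=A+.028*n; dr([c+[0,y+.01,0],c+[0,y-.01,0]],(0,0,255))
k=A+.0355*n+[0,-.065,0]
dr([k+a*.012*u+[0,b*.007,0] for a,b in((1,1),(1,-1),(-1,-1),(-1,1))],(0,255,0))
dr([[0,.15,.127],[0,-.15,.127],[0,-.15,.225],[0,.15,.225]],(255,0,255))
b=A+.012*n
dr([b+.06*u+[0,.15,0],b+.06*u-[0,.15,0],b-.07*u-[0,.15,0],b-.07*u+[0,.15,0]],(255,255,0))
cv2.imwrite("pics/top2.png",big)
E
```

```text
[ 0.57285567  0.02731192 -0.07404332] -4.242369465915101
[[-5.6 -0.5]
 [ 0.1  0.6]
 [ 1.8 -2. ]
 [-0.2  0.2]
 [-3.7 -0.4]
 [ 1.4  1.3]
 [ 0.4  0.2]]
```

View pics/top1.png

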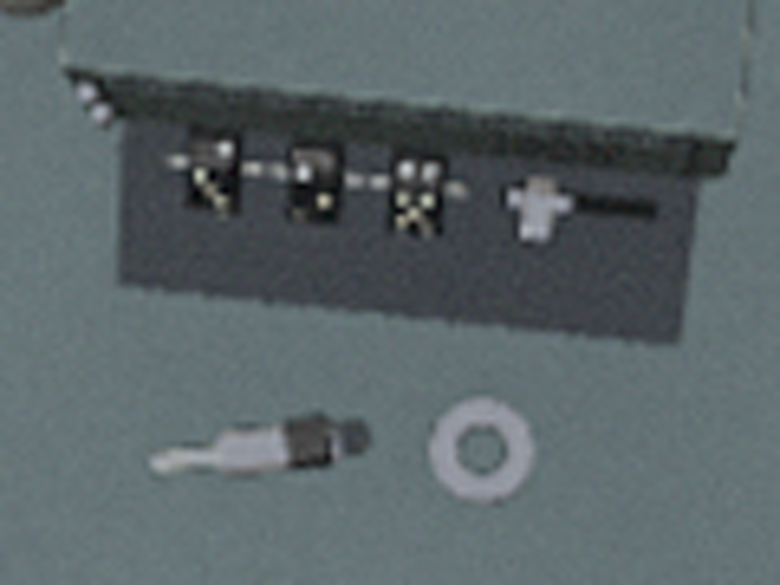

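View pics/top2.png

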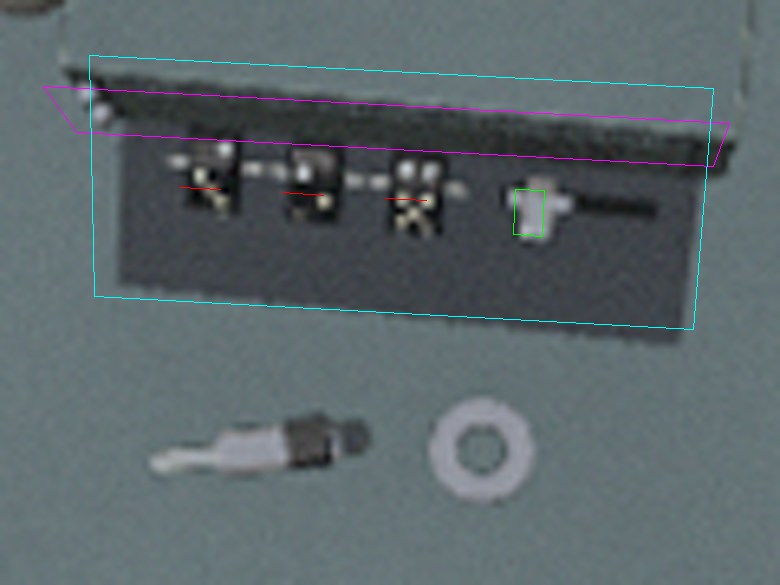

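```bash
cat > fit.py <<'E'
from h import *
r=arm.read_camera("top")
obs=[((65,70),[0,.15,.225]),((735,142),[0,-.15,.225]),((725,178),[0,-.15,.127]),((215,164),A+.012*n+[0,.095,0]),((311,175),A+.012*n+[0,.045,0]),((418,186),A+.012*n+[0,-.005,0])]
f=lambda p: np.concatenate([proj(r,L2W(p,P))[0]-(np.array(q)/6.5-.5+[190,150]) for q,P in obs])
s=least_squares(f,[.6,0,0],loss="soft_l1"); p=s.x
print(p,np.degrees(p[2]));print(np.round(s.fun.reshape(-1,2),2))
im=r["img"]
big=cv2.resize(im[150:240,190:310],None,fx=6.5,fy=6.5,interpolation=cv2.INTER_CUBIC)
def dr(P,c):
    q=(proj(r,L2W(p,P))-[190,150]+.5)*6.5
    cv2.polylines(big,[np.int32(q)],True,c,1)
for y in(.095,.045,-.005):
    c=A+.028*n; dr([c+[0,y+.01,0],c+[0,y-.01,0]],(0,0,255))
    c=A+.012*n; dr([c+[0,y+.018,0],c+[0,y-.018,0]],(0,255,255))
    for s_ in (.01,-.01): dr([A+.028*(np.cos(t)*n+np.sin(t)*u)+[0,y+s_,0] for t in np.linspace(-.96,.96,9)],(0,0,255))
k=A+.0355*n+[0,-.065,0]
dr([k+a*.012*u+[0,b*.007,0] for a,b in((1,1),(1,-1),(-1,-1),(-1,1))],(0,255,0))
dr([[0,.15,.127],[0,-.15,.127],[0,-.15,.225],[0,.15,.225]],(255,0,255))
b=A+.012*n
dr([b+.06*u+[0,.13,0],b+.06*u-[0,.13,0],b-.07*u-[0,.13,0],b-.07*u+[0,.13,0]],(255,255,0))
cv2.imwrite("pics/top3.png",big)
sc=arm.read_camera("scene")
x0,y0=130,140
big=cv2.resize(sc["img"][y0:y0+160,x0:x0+180],None,fx=3.7,fy=3.7,interpolation=cv2.INTER_CUBIC)
def dr(P,c):
    q=(proj(sc,L2W(p,P))-[x0,y0]+.5)*3.7
    cv2.polylines(big,[np.int32(q)],True,c,1)
dr([[0,.15,.127],[0,-.15,.127],[0,-.15,.225],[0,.15,.225]],(255,0,255))
dr([b+.06*u+[0,.13,0],b+.06*u-[0,.13,0],b-.07*u-[0,.13,0],b-.07*u+[0,.13,0]],(255,255,0))
dr([k+a*.012*u+[0,b*.007,0] for a,b in((1,1),(1,-1),(-1,-1),(-1,1))],(0,255,0))
cv2.imwrite("pics/sc3.png",big)
E
python3 fit.py
```

```text
[ 0.57313026  0.02215012 -0.12434695] -7.124555506049526
[[-1.28 -0.16]
 [ 0.78 -0.41]
 [-0.31  0.53]
 [-0.04  0.1 ]
 [ 0.77  0.03]
 [-0.08 -0.04]]
```

View pics/top3.png

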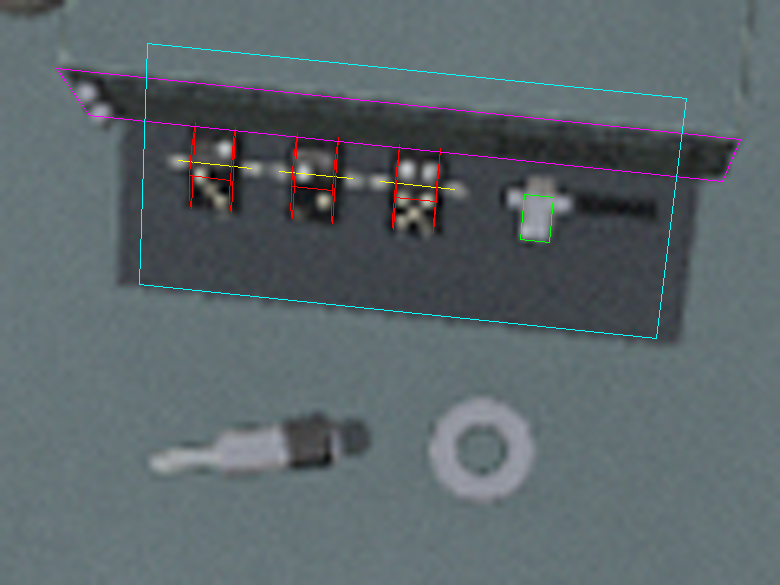

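View pics/sc3.png

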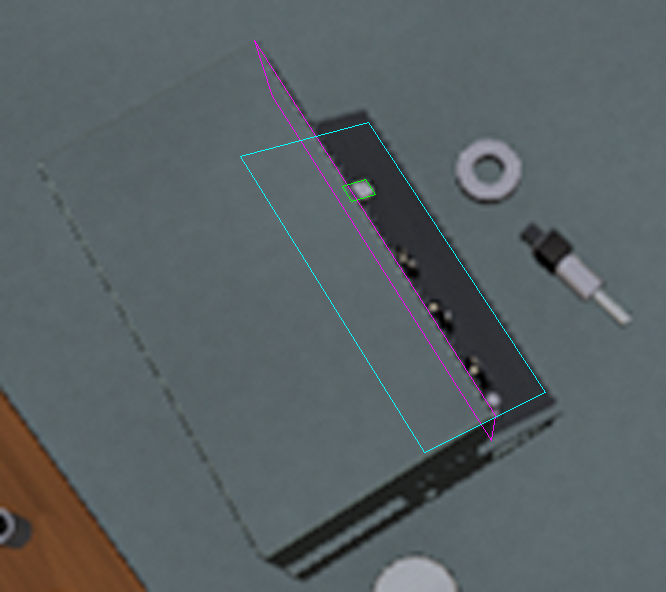

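The fit is good: the cabinet edges, index marks and knob all line up in both views, and the locker sits at about (0.573, 0.022) with -7.1° yaw. Next I'll unroll the wheel rims to read their angles.

```bash
cat > unroll.py <<'E'
from h import *
import sys
p=np.array([0.57313,0.02215,-0.12435])
def grab(k=4):
    rs=[arm.read_camera("top") for _ in range(k)]
    r=rs[0]; r["img"]=np.mean([x["img"].astype(np.float32) for x in rs],0); return r
TH=np.radians(np.arange(-75,76,1.)); YS=np.linspace(-.013,.013,27)
def unroll(r,y,R=.028):
    P=np.array([A+R*(np.cos(t)*n+np.sin(t)*u)+[0,y+s,0] for t in TH[::-1] for s in -YS*-1])
    # columns: left = +y
    P=np.array([A+R*(np.cos(t)*n+np.sin(t)*u)+[0,y+s,0] for t in TH[::-1] for s in YS[::-1]])
    q=proj(r,L2W(p,P)).astype(np.float32).reshape(len(TH),len(YS),2)
    return cv2.remap(r["img"],q[...,0],q[...,1],cv2.INTER_CUBIC)
if __name__=="__main__":
    r=grab()
    out=[]
    for y in(.095,.045,-.005):
        im=np.clip(unroll(r,y),0,255).astype(np.uint8)
        im=cv2.resize(im,(200,600),interpolation=cv2.INTER_LINEAR)
        for d in range(-60,61,15):
            yy=int((75-d)/151*600+2); cv2.line(im,(0,yy),(12 if d else 200,yy),(0,0,255) if d==0 else (0,255,0),1)
        out+= [im,np.full((600,20,3),255,np.uint8)]
    cv2.imwrite(sys.argv[1],np.hstack(out))
E
python3 unroll.py pics/un0.png
```

```text
(no output)
```

View pics/un0.png

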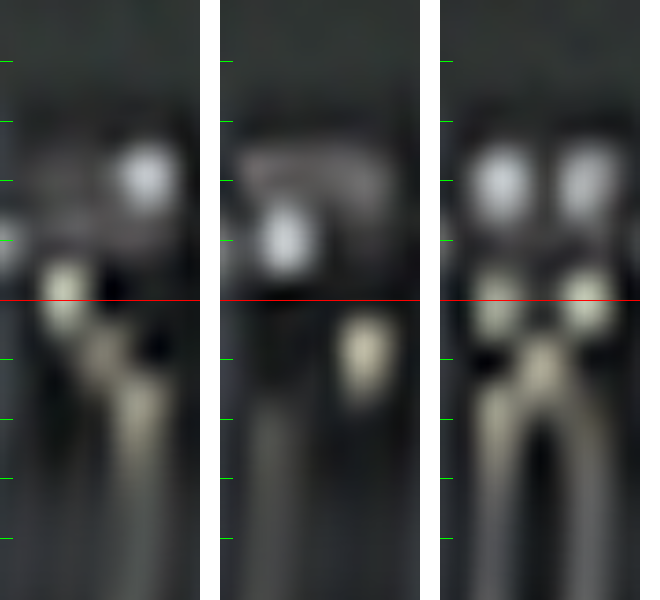

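```bash
cat > st.py <<'E'
# usage: st.py [du dy dn] target in locker slope frame (mm; origin axle line mid width)
from h import *
import sys
from scipy.spatial.transform import Rotation as Ro
p=np.array([0.57313,0.02215,-0.12435])
Rl=Ro.from_euler("z",p[2]).as_matrix()
B=Rl@np.c_[u,[0,1,0],n]   # cols u,y,n
o=arm.observe(); R=np.array(o["ee_rot"]); x=np.array(o["eef_pos"])
org=L2W(p,A)[0]
print("t",round(o["time_s"],2),"uyn mm",np.round(B.T@(x-org)*1000,1),"F uyn",np.round(B.T@o["contact_force"],1),"w",round(o["width"],3),"q",np.round(o["q"],2))
G=Rl@np.c_[-u,[0,1,0],-n]
print("rot to goal /60deg",np.round(np.degrees(Ro.from_matrix(R.T@G).as_rotvec())/60,3))
if len(sys.argv)>1:
    t=org+B@(np.array(list(map(float,sys.argv[1:4])))/1000)
    print("target world",np.round(t,3),"shift tool /100mm",np.round(R.T@(t-x)*10,3), "in goal axes",np.round(G.T@(t-x)*10,3))
E
python3 st.py 0 95 120
```

```text
t 1.9 uyn mm [-205.8  522.8  330.5] F uyn [ 0.  -0.6 -0.2] w 0.095 q [ 1.04  0.12  1.65 -0.    1.37 -0.08]
rot to goal /60deg [-0.095 -0.578 -0.301]
target world [0.517 0.125 0.16 ] shift tool /100mm [-4.109 -3.129  0.544] in goal axes [-2.058 -4.278  2.105]
```

```bash
python3 -m pendant '[[-0.4,-0.3,0,0,0,0,0],[-0.8,-0.6,0,-0.02,-0.14,-0.07,0],[-1,-0.8,0,-0.04,-0.28,-0.14,0],[-1,-0.8,0,-0.07,-0.42,-0.22,0],[-1,-0.8,0,-0.095,-0.578,-0.301,0],[-1,-0.8,0,-0.095,-0.578,-0.301,0],[-1,-0.8,0,-0.095,-0.578,-0.301,0]]'; python3 st.py 0 95 120
```

```text
time_s: 2.6
eef_pos: [0.3358, 0.4692, 0.2127]
ee_rot: [[-0.814, 0.121, 0.568], [0.098, 0.993, -0.072], [-0.572, -0.003, -0.82]]
contact_force: [0.4, 0.3, -0.6]
width: 0.0443
t 2.6 uyn mm [-151.9  414.2  290.3] F uyn [-0.1  0.4 -0.7] w 0.044 q [ 1.13 -0.13  2.   -0.64  1.15 -0.09]
rot to goal /60deg [-0.001 -0.001  0.004]
target world [0.517 0.125 0.16 ] shift tool /100mm [-1.51  -3.196  1.703] in goal axes [-1.519 -3.192  1.703]
```

```bash
python3 -m pendant '[[-0.2,-0.4,0.1,0,0,0,0],[-0.4,-0.8,0.2,0,0,0,0],[-0.5,-1,0.3,0,0,0,0]]' >/dev/null; python3 -m pendant '[[-0.2,-0.4,0.2,0,0,0,0],[-0.4,-0.8,0.3,0,0,0,0],[-0.5,-1,0.4,0,0,0,0]]' >/dev/null; python3 -m pendant '[[-0.2,-0.4,0.2,0,0,0,0],[-0.4,-0.8,0.4,0,0,0,0],[-0.5,-1,0.6,0,0,0,0],[-0.5,-1,0.6,0,0,0,0]]'; python3 st.py -10 95 60
```

```text
time_s: 3.6
eef_pos: [0.4978, 0.1439, 0.1938]
ee_rot: [[-0.813, 0.131, 0.567], [0.108, 0.991, -0.075], [-0.572, 0.001, -0.82]]
contact_force: [0.7, 0.9, -0.3]
width: 0.0003
t 3.6 uyn mm [  2.  111.4 159.5] F uyn [ 0.3  0.9 -0.6] w 0.0 q [ 0.32 -0.5   2.31 -0.35  0.8  -0.94]
rot to goal /60deg [-0.004 -0.001 -0.006]
target world [0.543 0.122 0.105] shift tool /100mm [ 0.117 -0.162  0.996] in goal axes [ 0.12  -0.164  0.995]
```

```bash
python3 -m pendant '[[0.06,-0.08,0.4,0,0,0,0],[0.12,-0.164,0.8,0,0,0,0],[0.12,-0.164,0.99,0,0,0,0],[0.12,-0.164,0.99,0,0,0,0]]' >/dev/null;python3 -m pendant '[[0,0,0.15,0,0,0,0],[0.02,0,0.24,0,0,0,0],[0.02,0,0.24,0,0,0,0],[0.02,0,0.24,0,0,0,0]]'; python3 st.py -12 95 28; python3 - <<'E'
from h import *
r=arm.read_camera("top");crop(r["img"],190,130,310,220,6.5,"pics/a.png")
E
```

```text
time_s: 4.4
eef_pos: [0.5533, 0.1245, 0.0863]
ee_rot: [[-0.812, 0.124, 0.57], [0.102, 0.992, -0.071], [-0.574, 0.001, -0.819]]
contact_force: [-0.5, 1.3, 0.4]
width: 0.0006
t 4.4 uyn mm [-12.6  99.1  38.4] F uyn [-0.3  1.2  0.7] w 0.001 q [ 0.23 -0.23  2.32 -0.42  0.51 -0.91]
rot to goal /60deg [ 0.001  0.001 -0.   ]
target world [0.559 0.12  0.078] shift tool /100mm [-0.006 -0.041  0.104] in goal axes [-0.006 -0.041  0.104]
```

View pics/a.png

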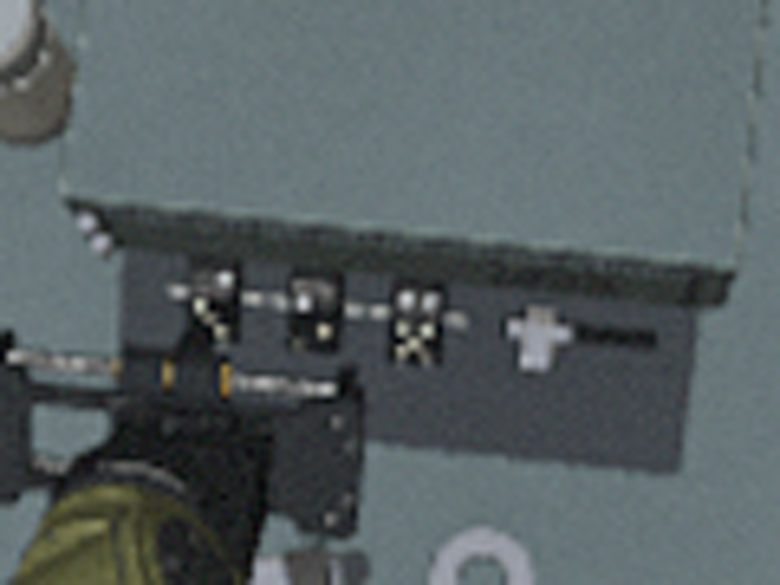

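```bash
python3 -m pendant '[[0,-0.04,0.03,0,0,0,0],[0,-0.04,0.07,0,0,0,0],[0,-0.04,0.09,0,0,0,0],[0,-0.04,0.09,0,0,0,0]]'; python3 st.py -12 95 28;  python3 -m pendant '[[0,0,0.01,0,0,0,0],[0,0,0.02,0,0,0,0]]' >/dev/null; python3 st.py -12 95 28
```

```text
time_s: 4.85
eef_pos: [0.5577, 0.1192, 0.0776]
ee_rot: [[-0.813, 0.124, 0.568], [0.102, 0.992, -0.071], [-0.573, -0.0, -0.82]]
contact_force: [-0.6, -1.2, 0.3]
width: 0.0005
t 4.85 uyn mm [-13.5  94.4  28.4] F uyn [-0.2 -1.2  0.5] w 0.001 q [ 0.21 -0.21  2.31 -0.42  0.49 -0.92]
rot to goal /60deg [-0.    -0.001 -0.   ]
target world [0.559 0.12  0.078] shift tool /100mm [-0.015  0.006  0.004] in goal axes [-0.015  0.006  0.004]
t 5.05 uyn mm [-13.1  94.7  26.7] F uyn [-0.  -1.3  6. ] w 0.001 q [ 0.21 -0.2   2.31 -0.42  0.49 -0.91]
rot to goal /60deg [ 0.  0. -0.]
target world [0.559 0.12  0.078] shift tool /100mm [-0.011  0.003 -0.013] in goal axes [-0.011  0.003 -0.013]
```

```bash
python3 -m pendant '[[0,0,0.01,0,0,0,0],[-0.02,0,0.01,0,0,0,0],[-0.04,0,0.01,0,0,0,0]]' >/dev/null; python3 st.py; python3 -m pendant '[[-0.02,0,0,0,0,0,0],[-0.04,0,0,0,0,0,0]]' >/dev/null; python3 st.py; python3 -m pendant '[[-0.02,0,0,0,0,0,0],[-0.04,0,0,0,0,0,0]]' >/dev/null; python3 st.py;
```

```text
t 5.35 uyn mm [-8.6 94.7 26.8] F uyn [-3.6 -2.7 19.7] w 0.0 q [ 0.21 -0.2   2.3  -0.42  0.49 -0.92]
rot to goal /60deg [-0.001 -0.    -0.   ]
t 5.55 uyn mm [-3.7 94.7 26.9] F uyn [-2.2 -3.2 16.5] w 0.0 q [ 0.21 -0.2   2.29 -0.41  0.49 -0.93]
rot to goal /60deg [-0.     0.001 -0.   ]
t 5.75 uyn mm [ 0.4 94.7 27. ] F uyn [-2.5 -2.7 17.1] w 0.001 q [ 0.21 -0.19  2.29 -0.4   0.49 -0.94]
rot to goal /60deg [-0.     0.001 -0.   ]
```

```bash
python3 -m pendant '[[-0.02,0,0,0,0,0,0],[-0.04,0,0,0,0,0,0],[-0.06,0,0,0,0,0,0],[-0.08,0,0,0,0,0,0]]' >/dev/null; python3 st.py; python3 -m pendant '[[-0.02,0,0,0,0,0,0],[-0.04,0,0,0,0,0,0]]' >/dev/null; python3 st.py; python3 -m pendant '[[0,0,-0.1,0,0,0,0],[0.3,0,-0.2,0,0,0,0],[0.6,0,-0.2,0,0,0,0],[0.8,0,-0.2,0,0,0,0],[0.8,0,-0.2,0,0,0,0]]' >/dev/null; python3 st.py;python3 unroll.py pics/un1.png
```

```text
t 6.15 uyn mm [ 8.3 94.7 27. ] F uyn [-2.8 -3.3 16.7] w 0.0 q [ 0.2  -0.18  2.27 -0.39  0.5  -0.95]
rot to goal /60deg [-0.001  0.001 -0.   ]
t 6.35 uyn mm [12.3 94.6 26.9] F uyn [-0.9 -2.8 14.4] w 0.0 q [ 0.2  -0.18  2.26 -0.39  0.5  -0.96]
rot to goal /60deg [-0.     0.001 -0.   ]
t 6.85 uyn mm [-73.6  94.   45.2] F uyn [0.  0.1 0.4] w 0.001 q [ 0.27 -0.31  2.43 -0.47  0.5  -0.82]
rot to goal /60deg [-0.001 -0.004  0.002]
```

View pics/un1.png

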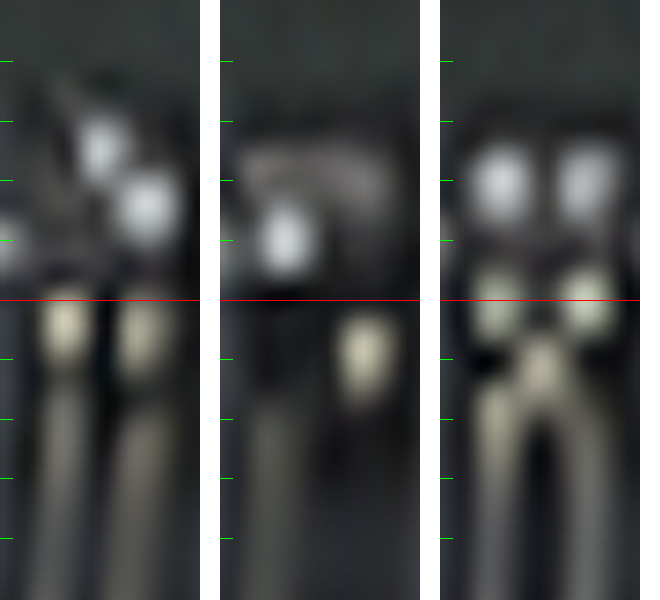

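```bash
python3 -m pendant '[[-0.3,0,0,0,0,0,0],[-0.6,0.007,0,0,0,0,0],[-0.67,0.007,0,0,0,0,0],[-0.67,0.007,0.08,0,0,0,0],[-0.67,0.007,0.15,0,0,0,0],[-0.67,0.007,0.15,0,0,0,0]]' >/dev/null; python3 st.py -6 95 26.7
```

```text
t 7.65 uyn mm [-5.6 94.6 29.1] F uyn [-0.7 -0.4 -0.8] w 0.0 q [ 0.21 -0.2   2.3  -0.4   0.5  -0.94]
rot to goal /60deg [-0.001 -0.005  0.001]
target world [0.565 0.119 0.08 ] shift tool /100mm [0.004 0.004 0.024] in goal axes [0.004 0.004 0.024]
```

```bash
python3 -m pendant '[[0,0,0.015,0,0,0,0],[0,0,0.03,0,0,0,0],[0,0,0.03,0,0,0,0]]' >/dev/null; python3 st.py;  python3 -m pendant '[[-0.02,0,0,0,0,0,0],[-0.04,0,0,0,0,0,0],[-0.06,0,0,0,0,0,0],[-0.08,0,0,0,0,0,0],[-0.09,0,0,0,0,0,0],[-0.09,0,0,0,0,0,0]]' >/dev/null; python3 st.py; python3 -m pendant '[[0,0,-0.05,0,0,0,0],[0,0,-0.1,0,0,0,0],[0.3,0,-0.2,0,0,0,0],[0.5,0,-0.3,0,0,0,0],[0.5,0,-0.3,0,0,0,0]]' >/dev/null; python3 st.py;python3 unroll.py pics/un2.png
```

```text
t 7.95 uyn mm [-2.8 95.3 27.6] F uyn [-0.4  0.  -0.5] w 0.0 q [ 0.21 -0.2   2.29 -0.41  0.5  -0.93]
rot to goal /60deg [ 0.    -0.001  0.   ]
t 8.55 uyn mm [ 7.2 95.4 27.8] F uyn [0.  0.7 0.1] w 0.0 q [ 0.2  -0.19  2.27 -0.39  0.5  -0.95]
rot to goal /60deg [ 0.  0. -0.]
t 9.05 uyn mm [-46.3  95.1  58. ] F uyn [-0.2  0.3 -1. ] w 0.0 q [ 0.25 -0.33  2.39 -0.42  0.54 -0.89]
rot to goal /60deg [-0.    -0.002  0.001]
```

View pics/un2.png

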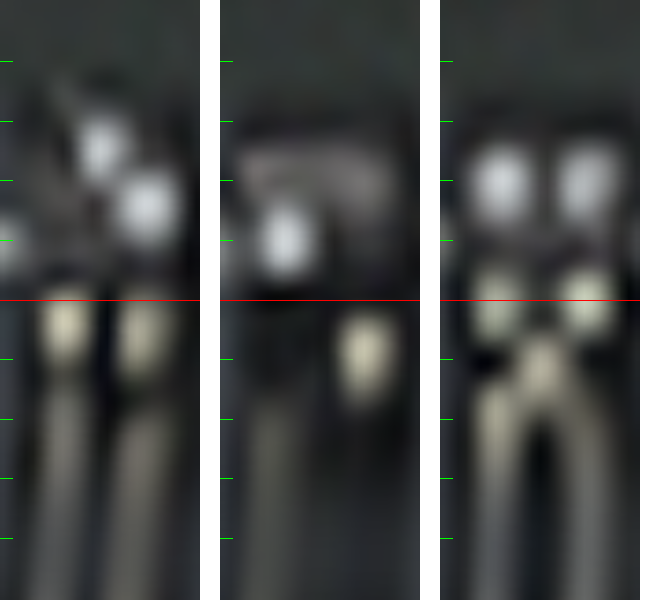

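```bash
python3 -m pendant '[[-0.2,0,0.1,0,0,0,0],[-0.41,0,0.2,0,0,0,0],[-0.41,0,0.29,0,0,0,0],[-0.41,0,0.29,0,0,0,0],[-0.41,0,0.3,0,0,0,0],[-0.41,0,0.31,0,0,0,0],[-0.41,0,0.31,0,0,0,0]]' >/dev/null; python3 st.py; python3 -m pendant '[[0,0,0.01,0,0,0,0],[0,0,0.01,0,0,0,0]]' >/dev/null; python3 st.py
```

```text
t 9.95 uyn mm [-3.  95.  27.2] F uyn [-1.4 -3.   6.4] w 0.0 q [ 0.21 -0.19  2.29 -0.41  0.5  -0.93]
rot to goal /60deg [-0.001 -0.001  0.   ]
t 10.15 uyn mm [-1.8 95.  27. ] F uyn [-1.6 -4.5 15.4] w 0.001 q [ 0.21 -0.19  2.29 -0.41  0.49 -0.93]
rot to goal /60deg [-0.001  0.     0.   ]
```

```bash
python3 -m pendant '[[-0.02,0,0,0,0,0,0],[-0.04,0,0,0,0,0,0],[-0.06,0,0,0,0,0,0],[-0.08,0,0,0,0,0,0],[-0.08,0,0,0,0,0,0]]' >/dev/null; python3 st.py; python3 -m pendant '[[0,0,-0.05,0,0,0,0],[0,0,-0.1,0,0,0,0],[0.3,0,-0.2,0,0,0,0],[0.5,0,-0.3,0,0,0,0],[0.5,0,-0.3,0,0,0,0]]' >/dev/null; python3 st.py;python3 unroll.py pics/un3.png
```

```text
t 10.65 uyn mm [ 6.3 95.  27. ] F uyn [-2.1 -5.2 14.7] w 0.0 q [ 0.2  -0.19  2.28 -0.4   0.5  -0.95]
rot to goal /60deg [-0.001  0.     0.   ]
t 11.15 uyn mm [-48.1  95.   55.8] F uyn [-0.8  0.2 -0.8] w 0.0 q [ 0.25 -0.32  2.39 -0.43  0.53 -0.88]
rot to goal /60deg [-0.    -0.003  0.001]
```

View pics/un3.png

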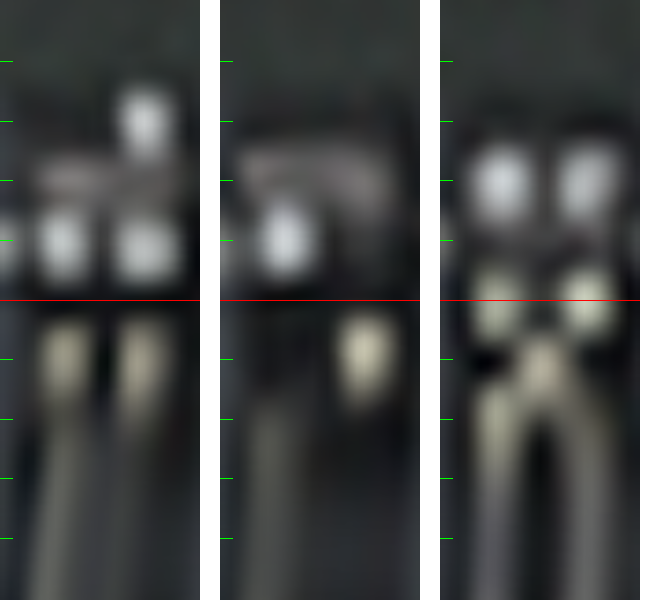

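```bash
cat > cen.py <<'E'
from unroll import *
r=grab(4)
for nm,y in(("L",.095),("M",.045),("R",-.005)):
    g=unroll(r,y).mean(2); th=np.degrees(TH[::-1])
    for cn,sl in(("l",slice(5,12)),("r",slice(14,22))):
        pr=g[:,sl].mean(1)
        from scipy.signal import find_peaks
        pk,_=find_peaks(pr,prominence=12)
        res=[]
        for k in pk:
            w=slice(max(k-7,0),k+8); a=np.clip(pr[w]-pr[w].max()*.5,0,None); res.append((round(float((a*th[w]).sum()/a.sum()),1),int(pr[k])))
        print(nm,cn,res)
E
python3 cen.py
```

```text
L l [(29.2, 115), (14.6, 162), (-14.5, 117)]
L r [(44.6, 141), (13.2, 148), (-16.2, 99)]
M l [(15.2, 176)]
M r [(30.0, 105), (-12.7, 128)]
R l [(29.4, 181), (-1.2, 138), (-27.7, 130)]
R r [(28.9, 141), (-0.0, 141), (-22.1, 88)]
```

The left wheel shows 4: its pip rows are at about +14° and -15°, so it is centred within 1–2°. The right wheel has 4 at about +44°, so reaching 3 takes about 104°, or 51 mm of rim, down the slope.

```bash
python3 -m pendant '[[0,-0.4,0,0,0,0,0],[0,-0.8,0,0,0,0,0],[0,-1,0,0,0,0,0],[-0.3,-1,0.05,0,0,0,0],[-0.6,-1,0.15,0,0,0,0],[-0.6,-1,0.23,0,0,0,0],[-0.6,-1,0.23,0,0,0,0],[-0.6,-1,0.23,0,0,0,0]]' >/dev/null; python3 st.py 13 -5 28
```

```text
t 12.35 uyn mm [13.5 -4.7 32. ] F uyn [0.1 1.  0.3] w 0.001 q [-0.04 -0.28  2.33 -0.11  0.49 -1.4 ]
rot to goal /60deg [-0.    -0.003  0.   ]
target world [0.567 0.018 0.092] shift tool /100mm [ 0.005 -0.003  0.04 ] in goal axes [ 0.005 -0.003  0.04 ]
```

```bash
python3 -m pendant '[[0,0,0.02,0,0,0,0],[0,0,0.04,0,0,0,0],[0,0,0.05,0,0,0,0],[0,0,0.05,0,0,0,0]]' >/dev/null; python3 st.py; python3 -m pendant '[[0,0,0.01,0,0,0,0],[0,0,0.01,0,0,0,0]]' >/dev/null; python3 st.py
```

```text
t 12.75 uyn mm [15.5 -4.5 27.7] F uyn [-0.3 -0.   0.4] w 0.0 q [-0.04 -0.27  2.33 -0.11  0.47 -1.4 ]
rot to goal /60deg [ 0. -0.  0.]
t 12.95 uyn mm [16.  -4.6 26.9] F uyn [-1.2 -1.2  4.3] w 0.001 q [-0.04 -0.26  2.33 -0.11  0.47 -1.4 ]
rot to goal /60deg [ 0. -0. -0.]
```

```bash
python3 -m pendant '[[0.01,0,0.01,0,0,0,0],[0.03,0,0.01,0,0,0,0],[0.05,0,0.01,0,0,0,0]]' >/dev/null; python3 st.py; python3 -m pendant '[[0.02,0,0,0,0,0,0],[0.04,0,0,0,0,0,0],[0.06,0,0,0,0,0,0],[0.08,0,0,0,0,0,0]]' >/dev/null; python3 st.py
```

```text
t 13.25 uyn mm [14.9 -4.5 27. ] F uyn [ 4.1 -1.6  7.6] w 0.0 q [-0.04 -0.27  2.33 -0.11  0.46 -1.4 ]
rot to goal /60deg [0.001 0.007 0.   ]
t 13.65 uyn mm [ 7.2 -4.5 27.3] F uyn [ 2.1 -1.  12.2] w 0.0 q [-0.04 -0.28  2.35 -0.12  0.46 -1.39]
rot to goal /60deg [0.    0.007 0.   ]
```

```bash
python3 -m pendant '[[0.02,0,0,0,0,0,0],[0.04,0,0,0,0,0,0],[0.06,0,0,0,0,0,0],[0.08,0,0,0,0,0,0]]' >/dev/null; python3 st.py;python3 -m pendant '[[0.02,0,0,0,0,0,0],[0.04,0,0,0,0,0,0],[0.06,0,0,0,0,0,0],[0.08,0,0,0,0,0,0]]' >/dev/null; python3 st.py; python3 -m pendant '[[0,0,-0.05,0,0,0,0],[0,0,-0.1,0,0,0,0],[0.3,0,-0.2,0,0,0,0],[0.4,0,-0.3,0,0,0,0],[0.4,0,-0.3,0,0,0,0]]' >/dev/null; python3 st.py 15 -5 30;python3 unroll.py pics/un4.png; python3 cen.py
```

```text
t 14.05 uyn mm [-0.8 -4.5 27.3] F uyn [ 1.6 -0.4 10.8] w 0.0 q [-0.03 -0.29  2.37 -0.12  0.45 -1.39]
rot to goal /60deg [ 0.001  0.007 -0.   ]
t 14.45 uyn mm [-8.8 -4.5 27.2] F uyn [ 1.8 -0.1 10.3] w 0.0 q [-0.03 -0.3   2.38 -0.12  0.44 -1.38]
rot to goal /60deg [ 0.001  0.007 -0.   ]
t 14.95 uyn mm [-55.2  -4.6  55.9] F uyn [ 0.2  0.5 -1. ] w 0.0 q [-0.02 -0.46  2.49 -0.13  0.5  -1.37]
rot to goal /60deg [ 0.    -0.001  0.   ]
target world [0.568 0.018 0.095] shift tool /100mm [-0.702 -0.004  0.258] in goal axes [-0.702 -0.004  0.259]
L l [(29.2, 113), (14.6, 161), (-14.4, 116)]
L r [(44.5, 142), (13.6, 147), (-16.1, 99)]
M l [(15.2, 174)]
M r [(29.9, 105), (-12.7, 126)]
R l [(25.7, 110), (8.7, 137), (-19.5, 140)]
R r [(38.3, 156), (7.3, 152), (-20.4, 95)]
```

View pics/un4.png

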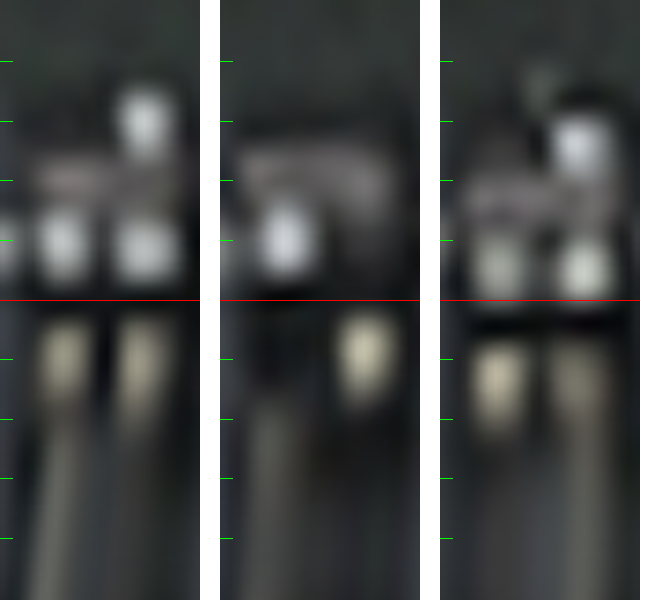

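```bash
python3 -m pendant '[[-0.3,0,0,0,0,0,0],[-0.6,0,0.1,0,0,0,0],[-0.7,0,0.2,0,0,0,0],[-0.7,0,0.26,0,0,0,0],[-0.7,0,0.26,0,0,0,0],[-0.7,0,0.27,0,0,0,0],[-0.7,0,0.28,0,0,0,0],[-0.7,0,0.28,0,0,0,0]]' >/dev/null; python3 st.py; python3 -m pendant '[[0,0,0.01,0,0,0,0],[0,0,0.01,0,0,0,0]]' >/dev/null; python3 st.py
```

```text
t 16.15 uyn mm [16.1 -4.6 27.8] F uyn [ 0.2  0.2 -0.7] w 0.0 q [-0.04 -0.27  2.33 -0.11  0.47 -1.4 ]
rot to goal /60deg [ 0.    -0.001  0.   ]
t 16.35 uyn mm [16.7 -4.6 26.9] F uyn [-1.5 -0.6  3.6] w 0.0 q [-0.04 -0.26  2.33 -0.11  0.47 -1.4 ]
rot to goal /60deg [ 0. -0. -0.]
```

```bash
python3 -m pendant '[[0.01,0,0.01,0,0,0,0],[0.03,0,0.01,0,0,0,0],[0.05,0,0.01,0,0,0,0]]' >/dev/null; python3 st.py; python3 -m pendant '[[0.02,0,0,0,0,0,0],[0.04,0,0,0,0,0,0],[0.06,0,0,0,0,0,0],[0.08,0,0,0,0,0,0],[0.1,0,0,0,0,0,0],[0.12,0,0,0,0,0,0]]' >/dev/null; python3 st.py;  python3 -m pendant '[[0.02,0,0,0,0,0,0],[0.04,0,0,0,0,0,0],[0.06,0,0,0,0,0,0],[0.08,0,0,0,0,0,0],[0.08,0,0,0,0,0,0]]' >/dev/null; python3 st.py
```

```text
t 16.65 uyn mm [15.6 -4.5 26.9] F uyn [ 3.  -1.4  7.6] w 0.001 q [-0.04 -0.27  2.33 -0.11  0.46 -1.4 ]
rot to goal /60deg [0.    0.006 0.   ]
t 17.25 uyn mm [ 4.1 -4.5 27.3] F uyn [ 2.8 -0.6 11.2] w 0.0 q [-0.03 -0.28  2.36 -0.12  0.45 -1.39]
rot to goal /60deg [0.    0.007 0.   ]
t 17.75 uyn mm [-4.3 -4.5 27.2] F uyn [ 1.3 -0.5 12.4] w 0.0 q [-0.03 -0.29  2.37 -0.12  0.45 -1.39]
rot to goal /60deg [0.    0.006 0.   ]
```

```bash
python3 -m pendant '[[0.02,0,0,0,0,0,0],[0.04,0,0,0,0,0,0],[0.05,0,0,0,0,0,0],[0.05,0,0,0,0,0,0]]' >/dev/null; python3 st.py; python3 -m pendant '[[0,0,-0.05,0,0,0,0],[0,0,-0.1,0,0,0,0],[0.3,0,-0.2,0,0,0,0],[0.4,0,-0.3,0,0,0,0],[0.4,0,-0.3,0,0,0,0]]' >/dev/null; python3 st.py 15 -5 30;python3 unroll.py pics/un5.png; python3 cen.py
```

```text
t 18.15 uyn mm [-9.4 -4.5 27.1] F uyn [ 0.9 -1.4 11.5] w 0.0 q [-0.03 -0.3   2.38 -0.12  0.44 -1.38]
rot to goal /60deg [ 0.001  0.006 -0.   ]
t 18.65 uyn mm [-55.2  -4.6  55.9] F uyn [ 0.2  1.  -0.3] w 0.0 q [-0.02 -0.46  2.49 -0.13  0.5  -1.37]
rot to goal /60deg [ 0.    -0.001  0.   ]
target world [0.568 0.018 0.095] shift tool /100mm [-0.702 -0.004  0.258] in goal axes [-0.702 -0.004  0.259]
L l [(29.2, 112), (14.6, 162), (-14.4, 116)]
L r [(44.6, 141), (13.2, 146), (-16.2, 99)]
M l [(15.2, 174)]
M r [(29.9, 105), (-12.7, 127)]
R l [(30.6, 118), (14.4, 139), (-39.2, 91)]
R r [(45.4, 157), (-14.1, 118)]
```

View pics/un5.png

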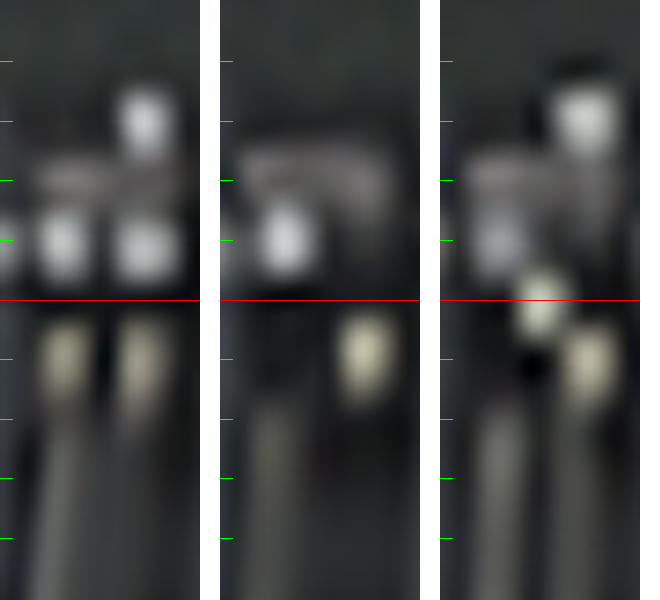

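All three wheels are centred within about 1.5°: left 4, middle 2, right 3. Next is the bolt knob.

```bash
python3 -m pendant '[[-0.2,-0.32,0,0,0,0,0],[-0.4,-0.32,0,0,0,0,0],[-0.55,-0.32,0,0,0,0,0],[-0.55,-0.32,0.1,0,0,0,0],[-0.55,-0.32,0.1,0,0,0,0],[-0.55,-0.32,0.1,0,0,0,0]]' >/dev/null; python3 st.py 0 -36.5 20; python3 - <<'E'
from h import *
r=arm.read_camera("top");crop(r["img"],190,150,310,240,6.5,"pics/b.png")
E
```

```text
t 19.65 uyn mm [  1.  -36.7  45.3] F uyn [ 0.4 -0.7  0.3] w 0.0 q [-0.12 -0.36  2.38 -0.01  0.51 -1.56]
rot to goal /60deg [ 0.    -0.002 -0.   ]
target world [ 0.557 -0.013  0.078] shift tool /100mm [0.009 0.002 0.253] in goal axes [0.01  0.002 0.253]
```

View pics/b.png

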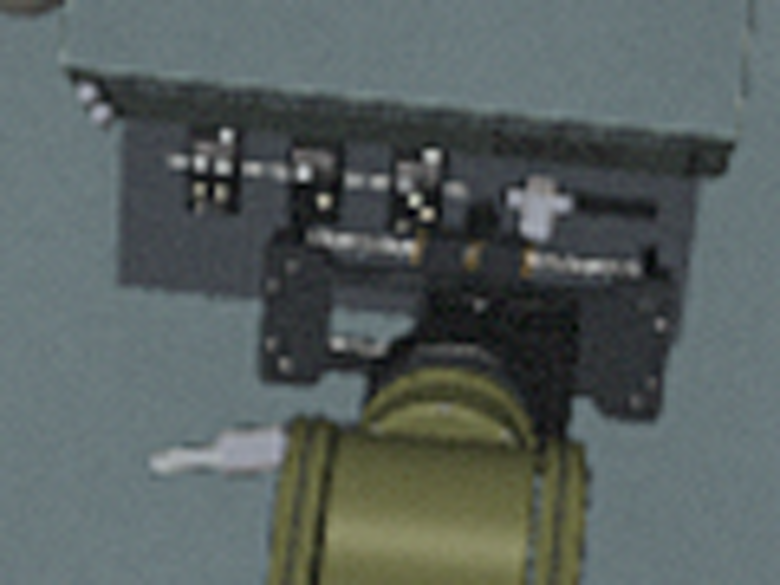

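The tip, at about (482, 215), is centred in the gap between the right wheel's edge (about 440) and the knob (about 518). I'll go down there.

```bash
python3 -m pendant '[[0.01,0,0.08,0,0,0,0],[0.01,0,0.16,0,0,0,0],[0.01,0,0.22,0,0,0,0],[0.01,0,0.25,0,0,0,0],[0.01,0,0.25,0,0,0,0]]' >/dev/null; python3 st.py 0 -86 20;  python3 -m pendant '[[0,-0.03,0,0,0,0,0],[0,-0.06,0,0,0,0,0],[0,-0.09,0,0,0,0,0],[0,-0.12,0,0,0,0,0],[0,-0.15,0,0,0,0,0]]' >/dev/null; python3 st.py
```

```text
t 20.2 uyn mm [  0.1 -36.7  20.1] F uyn [0.  0.2 0.3] w 0.001 q [-0.12 -0.28  2.37 -0.01  0.44 -1.56]
rot to goal /60deg [ 0.    -0.002 -0.   ]
target world [ 0.551 -0.062  0.078] shift tool /100mm [ 0.001 -0.493  0.001] in goal axes [ 0.001 -0.493  0.001]
t 20.7 uyn mm [  1.1 -51.8  20.9] F uyn [0.1 3.2 1.6] w 0.001 q [-0.16 -0.29  2.37  0.04  0.45 -1.64]
rot to goal /60deg [ 0.     0.    -0.001]
```

Contact made: 3.2 N against the push, which matches the bolt's friction.

```bash
python3 -m pendant '[[0,-0.03,0,0,0,0,0],[0,-0.06,0,0,0,0,0],[0,-0.09,0,0,0,0,0],[0,-0.12,0,0,0,0,0],[0,-0.15,0,0,0,0,0],[0,-0.18,0,0,0,0,0],[0,-0.21,0,0,0,0,0],[0,-0.24,0,0,0,0,0],[0,-0.27,0,0,0,0,0],[0,-0.3,0,0,0,0,0]]' >/dev/null; python3 st.py;python3 -m pendant '[[0,-0.02,0,0,0,0,0],[0,-0.03,0,0,0,0,0],[0,-0.03,0,0,0,0,0]]' >/dev/null; python3 st.py
```

```text
t 21.7 uyn mm [  0.9 -81.9  20.8] F uyn [0.4 2.1 2.8] w 0.0 q [-0.23 -0.29  2.37  0.14  0.45 -1.79]
rot to goal /60deg [ 0.  0. -0.]
t 22.0 uyn mm [  0.8 -84.9  20.7] F uyn [0.1 1.9 0.4] w 0.001 q [-0.24 -0.29  2.37  0.15  0.45 -1.81]
rot to goal /60deg [-0. -0. -0.]
```

```bash
for i in 1 ; do python3 -m pendant '[[0,-0.01,0,0,0,0,0],[0,-0.02,0,0,0,0,0],[0,-0.02,0,0,0,0,0]]' >/dev/null; done; python3 st.py; python3 -m pendant '[[0,-0.01,0,0,0,0,0],[0,-0.01,0,0,0,0,0]]' >/dev/null;python3 st.py;
```

```text
t 22.3 uyn mm [  0.8 -86.7  20.7] F uyn [1.1 2.3 1.1] w 0.001 q [-0.25 -0.29  2.37  0.16  0.46 -1.82]
rot to goal /60deg [ 0. -0. -0.]
t 22.5 uyn mm [  0.8 -87.7  20.7] F uyn [1.4 3.  0.7] w 0.001 q [-0.25 -0.29  2.37  0.16  0.46 -1.82]
rot to goal /60deg [ 0. -0. -0.]
```

```bash
python3 -m pendant '[[0,-0.01,0,0,0,0,0],[0,-0.01,0,0,0,0,0]]' >/dev/null;python3 st.py; python3 -m pendant '[[0,-0.01,0,0,0,0,0],[0,-0.01,0,0,0,0,0]]' >/dev/null;python3 st.py;
```

```text
t 22.7 uyn mm [  0.7 -88.3  20.7] F uyn [ 1.4  5.8 -0.1] w 0.0 q [-0.25 -0.29  2.37  0.17  0.46 -1.83]
rot to goal /60deg [ 0.001 -0.    -0.001]
t 22.9 uyn mm [  0.8 -88.4  20.7] F uyn [ 1.8 10.4 -0.4] w 0.0 q [-0.25 -0.29  2.37  0.17  0.46 -1.83]
rot to goal /60deg [ 0.002 -0.    -0.001]
```

The force is climbing with no further travel at -88.4 mm, so this is the end stop. I'll press 1 mm more, back off, lift out and look.

```bash
python3 -m pendant '[[0,-0.01,0,0,0,0,0],[0,-0.01,0,0,0,0,0]]' >/dev/null;python3 st.py; python3 -m pendant '[[0,0.04,0,0,0,0,0],[0,0.08,0,0,0,0,0],[0,0.08,0,0,0,0,0],[0,0.08,-0.2,0,0,0,0],[0,0.08,-0.5,0,0,0,0],[0,0.08,-0.8,0,0,0,0],[0,0.08,-0.8,0,0,0,0]]' >/dev/null; python3 -m pendant '[[0.3,0,-0.3,0,0,0,0],[0.6,0,-0.6,0,0,0,0],[0.9,0,-0.9,0,0,0,0],[1,0,-1,0,0,0,0],[1,0,-1,0,0,0,0],[1,0,-1,0,0,0,0]]' >/dev/null; python3 st.py; python3 unroll.py pics/un6.png; python3 cen.py; python3 - <<'E'
from h import *
r=arm.read_camera("top");crop(r["img"],190,150,310,240,6.5,"pics/c.png")
cv2.imwrite("pics/d.png",cv2.resize(r["img"],(800,600)))
E
```

```text
t 23.1 uyn mm [  0.7 -88.5  20.7] F uyn [ 2.9 15.  -0.7] w 0.001 q [-0.25 -0.29  2.37  0.18  0.46 -1.84]
rot to goal /60deg [ 0.004 -0.001 -0.002]
t 24.4 uyn mm [-78.  -81.4 183.9] F uyn [-0.2 -0.1  0.2] w 0.001 q [-0.31 -1.02  2.6   0.12  0.97 -1.79]
rot to goal /60deg [-0.001 -0.014  0.   ]
L l [(29.2, 113), (14.6, 160), (-14.4, 116)]
L r [(44.6, 141), (13.2, 146), (-17.0, 100)]
M l [(15.2, 174)]
M r [(29.9, 105), (-12.7, 127)]
R l [(30.5, 119), (14.3, 140), (-39.2, 91)]
R r [(45.4, 156), (-14.1, 118)]
```

View pics/c.png

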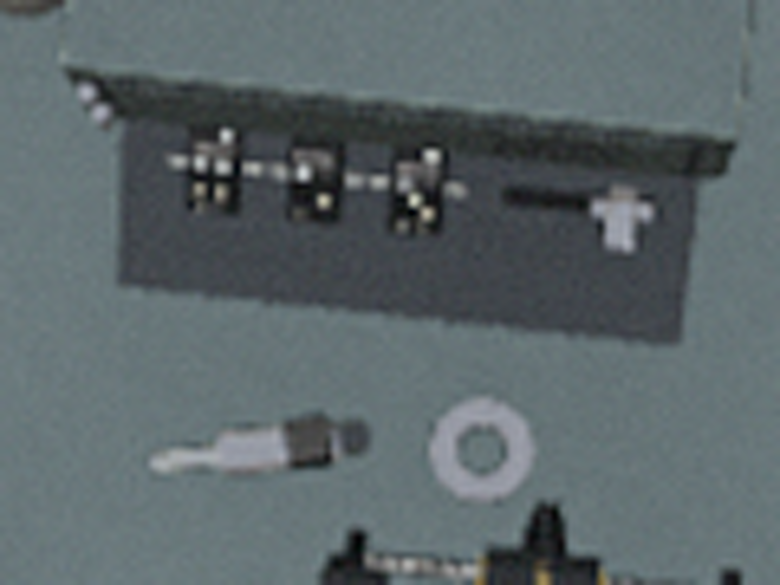

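View pics/d.png

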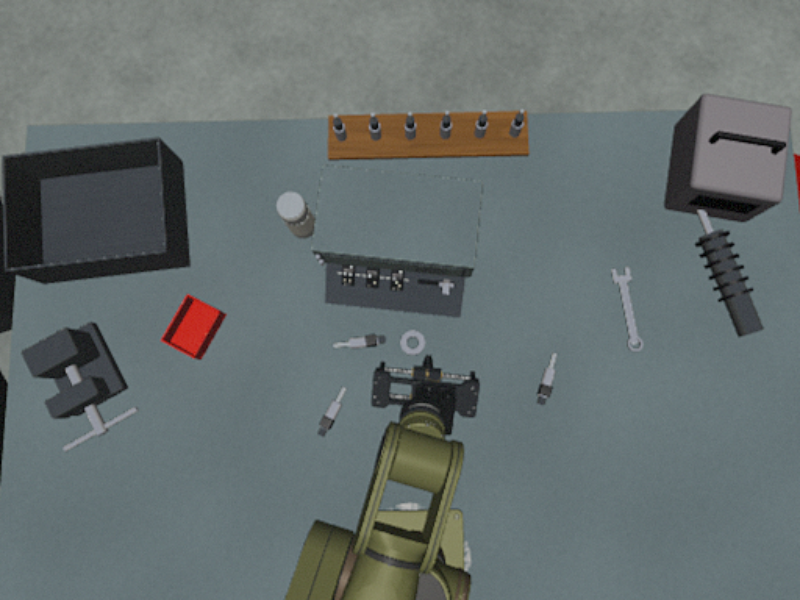

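The knob has moved to the right end at (622, 220), the wheels are unchanged and the bystanders are where they were. Joint 2 is right at its range end, so I'll ease it off and hand in.

```bash
python3 -m pendant '[[-0.2,0,0.1,0,0,0,0],[-0.3,0,0.2,0,0,0,0],[-0.3,0,0.2,0,0,0,0],[-0.3,0,0.2,0,0,0,0]]' >/dev/null; python3 st.py; python3 -c "
from cell import arm
print(arm.sign_off())"
```

```text
t 25.25 uyn mm [-49.9 -81.2 163.1] F uyn [-0.  -0.5  0.8] w 0.001 q [-0.28 -0.86  2.54  0.11  0.87 -1.77]
rot to goal /60deg [-0.001 -0.017  0.   ]
the job is handed in; nothing more can be done
None
```

I set the wheels to 4 - 2 - 3, then slid the bolt knob fully right, and handed the job in at about 25 s. I rolled the left wheel up and the right wheel down with the closed fingertips and did not touch the middle wheel.

- **Wheels:** in the last pictures all three are centred within 1–2°, which is about as fine as the camera can show. The reading did not change when I drew the bolt.
- **Bolt:** the knob stopped moving at the right end, with the push force rising to 15 N. The picture shows it there.
- **Forces:** the highest press I read on a wheel was about 20 N, against the 60 N that would break the lock.
- **Bystanders:** they look unmoved in the top picture.
- **Robot:** the arm was clear and touching nothing when I handed in.

- **Missed stroke:** one stroke on the left wheel made no contact, so I repeated it.
- **Joint 2:** while retreating, it read -1.02, which is right at the end of its range. I saw no sign it went past, and I eased it back to -0.86 before handing in.

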